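# Set a crutch to the length of its partner

### The job

Two forearm crutches lie side by side in the bench cradle; the one nearer the robot is already set for the patient, the farther one was left half adjusted. Draw the farther crutch's outer tube out along its leg until its sprung button has popped fully out through the same hole as on the partner; where the button pops out at a hole before that, squeeze it in again and carry on. Do not wrench on the tube once the button has popped, leave the tools and spare feet around it where they are, and let go of the crutch when it is set.

Things in the scene. Friction and masses are not known exactly. Their poses are not given: they have to be found in the camera images.
- cradle: Plywood cradle that holds both crutches, fixed. Origin: on the bench under button_seat; z up, x towards the hand grips, y to the robot's side. The inner leg tubes (22 mm across, rubber feet against one end board) are clamped in it, tube centre lines level, 100 mm above the bench, 88 mm above its base board. The tubes are bare for 180 mm or more either way from the button.
- button_seat (a point): Farther crutch, the one to set: the fixed point on its tubes' centre line right under the sprung button, which the leg carries. x axis: along the tubes to the hand grip, the way the outer tube is drawn out. z axis: the way the button points, through the row of holes: to the robot's side, 38 degrees above level. y axis: square to both, down and back to the robot, 38 degrees from straight down.
- button_top (a point): Top of the farther crutch's button when fully out, 17.5 mm from the centre line; axes as button_seat. To release it, pinch the tube across it along z, a finger pad flat on the button, the other on the far side: that brings it flush, and its dome rides in under the hole's edge when the same grasp draws the tube on, with some 12 to 16 N. The button stays in place; the pad goes along with the tube.
- tube (a joint): How far the farther crutch's outer tube is drawn out, m. 0: the sixth hole from the collar is at the button; each 0.025 more brings the next hole nearer the collar (third: 0.075). It starts from 0.006 to 0.044, as a rule between two holes. It slides stiffly (7 N), cannot turn, and stays where it is left. With the button through a hole it is locked both ways, with 2 to 4 mm of play in all; a pull of some 20 N then no longer moves it.
- third_hole (a point): Third hole from the collar in the farther crutch's outer tube, on the tube's surface; moves with it. The tube is plain aluminium, 25 mm across, wall 1.8 mm, with one row of ten 10 mm holes 25 mm apart, the first 40 mm from its lower end. Axes as button_seat.
- snap (a joint): Farther crutch's sprung steel button, 8.4 mm across, domed: m pressed in. 0: fully out, 5 mm proud of the tube; 0.005: flush; about 0.0065: trapped under the wall between two holes, out of sight. The spring gives 2.5 N when out, 6 N when in. It springs out by itself when a hole comes over it, unless a finger pad covers that hole.
- collar (a point): Centre of the lower end of the farther crutch's outer tube, at its grey collar (29 mm across); it moves with the tube. Axes as button_seat.
- partner_seat (a point): The same point as button_seat on the partner, the crutch nearer the robot, 150 mm from it; axes alike. The partner is fixed in the cradle, and its button stands out of the third hole from its collar.
- partner_collar (a point): Centre of the lower end of the partner's outer tube, at its collar. Both crutches are alike and their feet stand against the same board, so the two collars are level when the lengths are the same (farther tube at 0.075).
- spare_foot_a: Spare black rubber crutch foot, 36 mm across and 45 mm tall, standing on the cradle's base board between the crutches, 110 to 180 mm towards the hand grips. Origin: centre of its underside. A bystander.
- spare_foot_b: Another such foot, standing between the crutches 100 to 180 mm towards the crutches' feet. Origin: centre of its underside. A bystander.
- driver: Screwdriver with a black handle lying on the bench beyond the cradle. Origin: on the bench under its middle. A bystander.
- spanner: Steel spanner lying on the bench beyond the cradle. Origin: on the bench under its middle. A bystander.

How it is judged:
By the outcome, as a careful person would: the job done as asked, in the order asked, and still so for the second after the job is handed in, with the robot touching nothing.
It also fails if it takes over 67 s, if anything falls off the work surface, if the arm or the gripper's body presses on something with over 40 N, if the wrist force passes 120 N, or if a joint passes its speed limit or range.

### The arm

A 6-joint arm with a two-finger parallel gripper is mounted at the origin on the work surface. World frame = base frame: x ahead of the robot, y to its left, z up, the work surface at z = 0. Lengths are in m, angles in rad, forces in N, time in s.
With the tool pointing down it reaches from about 0.25 to 0.8 m from the base axis. Payload 8.5 kg.
Tool frame: the origin (TCP) lies at the very end of the fingers, on their centre line; the grasp point (between the pads) lies 19 mm behind it; z points along the fingers, y is the line along which they close (so a half turn about z gives the same grasp; the last joint's range is limited). The gripper opens to 85 mm and grips with 20 to 120 N. Pads are 22 mm wide; open, the fingers measure 114 mm over their backs; the gripper's body (76 mm by 85 mm) begins 54 mm behind the grasp point. The pads swing forward as they close: fully open they stand 13 mm farther back than shut.
Start: joints at [1.291, 0.238, -0.013, 1.319, 0, 1.571], TCP at [0.145, 0.505, 0.231] pointing down, gripper open.
Joint ranges: [-2.66, 2.66], [-1.03, 1.9], [-1.14, 1.46], [-1.82, 2.27], [-1.45, 1.34], [-3.14, 3.14]. Speed limits (rad/s): [2.22, 2.22, 2.79, 3.14, 3.14, 3.14].

### API

Orientations are given as a unit quaternion [x, y, z, w].
In Python, from station import manip, viewer, spotter gives the robot as it stands.
- The arm moves only by the tool carry_out, never from a script. Its argument "deltas" is a list of rows, each a list of 3 entries, a list of its own where there are three numbers: the shift along the tool's x, y, z in m, then the turn, a rotation vector about the tool's x, y, z in degrees, then the finger opening in m, from 0 to 0.0854. In form: [[[tx, ty, tz], [rx, ry, rz], gripper], ...]. A call has 1 to 12 rows; each row is the pose to reach, as a shift and turn from the pose commanded when the call began, along the tool's axes at that moment; what a row does not reach only later rows make up. A row lasts 1/8 s, in which the tool goes at most 62.5 mm and 10.7 degrees, less where a joint would pass 70% of its speed; a pose out of reach is approached as far as the arm can. A call with a gripper value outside its range is refused whole. The fingers move at their own pace and stop on an object; the grip force is fixed at half the most. Time passes only in rows, so rows that repeat a pose let the fingers close. It gives the time, the measured TCP pose, the force, the opening and the grip force at its end, in the units of the state.
- manip.get_state(): the state, without advancing time (a new reading comes with each control period).
- viewer.snapshot(name): name is "side" or "top" or "wrist"; returns a dict with "color" (400x640x3 uint8, blue, green, red), "z_map" (400x640 float32, m along the optical axis (not along the pixel's ray), 0 where there is no reading), "fov_y" (degrees; the focal length in pixels is half the picture's height over the tangent of half this angle, whatever the lens; pixels are square), "cx", "cy" (the principal point, pixels), "R" (3x3) and "t" (3): a world point X has camera coordinates R X + t; the wrist camera has in their place "tool_from_camera" (4x4, takes a point from camera to tool coordinates, whose origin is the TCP and whose axes are the flange's). Camera axes: x right, y down, z forward; pixel columns grow to the right and rows downward; lengths in m; the calibration is good to about 2 mm. The wrist camera is an equidistant fisheye: a pixel r from the principal point sees the ray r / f radians off the axis. A picture is of the moment at which its call begins: read the wrist's pose just before it.
- manip.finish_job(): hands the job in; it is judged then, once.
Trained networks look in the newest picture that a camera, given by its name, has taken for a name from the list of things; names that differ only in an ending like _2 or _b are one class to them, and where a whole thing is asked for, a point or a joint stands for the part that bears it (a point fixed in the world has none). Each returns a list of dicts, best first, with "confidence" (0 to 1); they miss things now and then, are a little off and sometimes report something else, mostly with a low value. They report only what shows in the picture. A call takes as long as a camera call.
- spotter.outline_of(camera, label): "region" (400x640 bool, what is visible of it) and "bbox" ([centre column, centre row, width, height] in pixels, round what is visible of it).
The state is a dict: "clock": time; "joint_pos": joint angles; "qvel": joint speeds; "tau": joint torques, N m; "tool_pos": TCP position; "eef_rot": TCP orientation; "wrist_force": force on the tool from outside, world axes, zero at the start; "torque": the same for the moment, N m; "width": opening from 0.0 (shut) to 1.0 (fully open); "grasp_force": force on a finger pad.
Only numpy, scipy, OpenCV 4.12 (cv2) and the standard library are available. Lean on these libraries where they do the work, as an engineer would, in place of code of your own. Each camera call takes 0.05 s, during which the arm holds its last target. There are 200 camera calls.

## Working session

There is one attempt and no reset: what is moved stays moved. The work goes in short steps, Python scripts to look and compute and a tool call to move; the robot and the scene stay as the last step left them, time stands still between calls to the robot, and variables do not carry over. Pictures are saved under pics/ and viewed, at most 10 in all, crops included, and the job is handed in when it is done.

Besides the shell and the picture viewer there is one more tool, called in YAML: its name, and indented under it one key for each argument. carry_out: Moves the arm, as the interface text tells. Its arguments: {"type":"object","properties":{"deltas":{"type":"array"}},"required":["deltas"]}

```bash
mkdir -p pics; ls; cat > h.py <<'E'
import sys; sys.path.insert(0,'.')
import numpy as np, cv2
from scipy.spatial.transform import Rotation as Rot
from station import manip, viewer, spotter
def pts(s, rows, cols):
    f=200/np.tan(np.radians(s['fov_y'])/2)
    z=s['z_map'][rows,cols]
    c=np.stack([(cols-s['cx'])/f*z,(rows-s['cy'])/f*z,z],-1)
    return (c-s['t'])@s['R']
def proj(s,X):
    f=200/np.tan(np.radians(s['fov_y'])/2)
    c=np.atleast_2d(X)@s['R'].T+s['t']
    return np.c_[c[:,0]/c[:,2]*f+s['cx'],c[:,1]/c[:,2]*f+s['cy']]
E
python3 - <<'E'
from h import *
st=manip.get_state();print(st)
for n in ['side','top']:
    s=viewer.snapshot(n); cv2.imwrite(f'pics/{n}0.png',s['color']); print(n,s['fov_y'],s['R'],s['t'])
    for l in ['cradle','button_top','tube','collar','partner_collar','spare_foot_a','third_hole','snap']:
        r=spotter.outline_of(n,l)
        for d in r[:3]:
            v=np.argwhere(d['region']&(s['z_map']>0))
            p=pts(s,v[:,0],v[:,1]) if len(v) else np.zeros((1,3))
            print(l,round(d['confidence'],2),np.round(d['bbox']),np.median(p,0).round(3))
E
```

```text
pics
{'clock': 0.0, 'joint_pos': array([ 1.29101019e+00,  2.38765026e-01, -1.42331014e-02,  1.31923101e+00,
       -1.10520688e-05,  1.57079042e+00]), 'qvel': array([ 0.00111621, -0.00147114, -0.00039336, -0.00082056, -0.00106546,
       -0.00068598]), 'tau': array([ 1.25251540e-04, -5.38786340e+01,  3.46435010e+01,  1.85601163e-02,
       -1.44513397e-04,  3.08901384e-06]), 'tool_pos': array([0.14486627, 0.50418118, 0.23069414]), 'eef_rot': array([ 1.39434263e-01,  9.90231071e-01, -7.10175344e-04, -9.44233930e-05]), 'wrist_force': array([ 0.04616454,  1.19711783, -0.06765221]), 'torque': array([-0.00554193, -0.0128646 , -0.02142887]), 'grasp_force': 0.0, 'width': 1.0021187965334937}
side 54.73964509680566 [[ 0.85110869 -0.52447809  0.02316726]
 [-0.29443359 -0.51340389 -0.8060554 ]
 [ 0.43465256  0.67921954 -0.59138648]] [-0.49974633  0.21961788  0.72851351]
cradle 0.98 [352. 249. 442. 302.] [ 0.487 -0.281  0.042]
cradle 0.51 [331. 289.  12.  21.] [ 0.468 -0.236  0.048]
button_top 0.75 [364. 247. 371. 305.] [ 0.554 -0.225  0.109]
button_top 0.36 [277. 176. 194. 165.] [0.518 0.186 0.
[... 431 characters left out ...]
ole 0.86 [279. 175. 196. 162.] [0.519 0.18  0.11 ]
top 44.59819897748082 [[-0.02861914 -0.99958154  0.00420653]
 [-0.98856148  0.02767972 -0.14825662]
 [ 0.14807814 -0.00840139 -0.98893998]] [-0.01308854  0.58199461  0.98164115]
cradle 0.79 [317. 267. 629. 228.] [ 0.473 -0.166  0.065]
button_top 0.67 [302. 238. 603. 116.] [0.519 0.234 0.112]
collar 0.69 [217. 247. 430.  96.] [0.51  0.323 0.112]
partner_collar 0.95 [310. 321. 619. 127.] [0.376 0.173 0.111]
spare_foot_a 0.82 [421. 258.  16.  16.] [ 0.47  -0.223  0.056]
spare_foot_a 0.75 [311. 265.  14.  14.] [0.458 0.    0.056]
third_hole 0.7 [219. 247. 434.  97.] [0.51  0.325 0.113]
third_hole 0.42 [482. 133.  17.  64.] [ 0.763 -0.385  0.024]
```

View pics/top0.png

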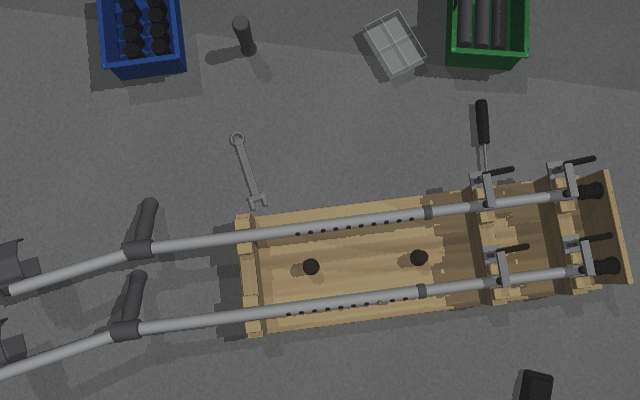

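View pics/side0.png

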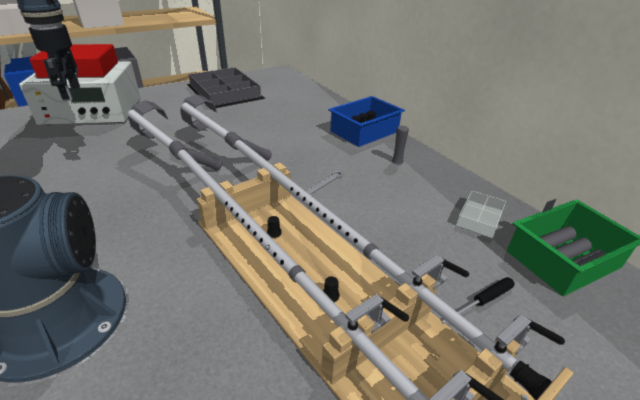

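The top view shows the farther tube's collar near (427,212), the partner's collar near (422,291) and its button near (380,302). The feet stand at (311,266) and (419,257). The side view agrees. Next I fit the tube axes and rectify a crop along them.

```bash
cat > fit.py <<'E'
from h import *
def axes(s):
    f=200/np.tan(np.radians(s['fov_y'])/2)
    v,u=np.mgrid[0:400,0:640]; P=pts(s,v.ravel(),u.ravel()); ok=s['z_map'].ravel()>0
    P=P[ok]
    out=[]
    for a,b in [((427,212),(300,233)),((422,291),(290,309))]:
        # ends on plane z=.112
        e=[]
        for q in (a,b):
            d=s['R'].T@np.array([(q[0]-s['cx'])/f,(q[1]-s['cy'])/f,1]); c=-s['R'].T@s['t']
            e.append(c+d*(.112-c[2])/d[2])
        x=(e[1]-e[0])[:2]; L=np.hypot(*x); x/=L; n=np.array([-x[1],x[0]])
        al=(P[:,:2]-e[0][:2])@x; pe=(P[:,:2]-e[0][:2])@n
        m=(al>.01)&(al<L+.05)&(abs(pe)<.03)&(P[:,2]>.095)&(P[:,2]<.125)
        Q=P[m]
        # circle-fit of cylinder r=12.5: params: n0, slope, zc, zs
        from scipy.optimize import least_squares
        A,B=al[m],pe[m]
        def res(p):
            dn=B-p[0]-p[1]*A; dz=Q[:,2]-p[2]-p[3]*A
            return np.hypot(dn,dz)-.0125
        r=least_squares(res,[0,0,.1,0],loss='soft_l1',f_scale=.001)
        p=r.x; o=np.r_[e[0][:2]+n*p[0],p[2]]; X=np.r_[x+n*p[1],p[3]]; X/=np.linalg.norm(X)
        out.append((o,X)); print(m.sum(),o.round(4),X.round(4),'rms',np.sqrt(np.mean(r.fun**2)).round(4))
    return out
E
python3 - <<'E'
from h import *
from fit import axes
s=viewer.snapshot('top'); (oF,xF),(oP,xP)=axes(s)
X=xF+xP; X[2]=0; X/=np.linalg.norm(X); print('X',X,np.degrees(np.arctan2(X[1],X[0])))
d=oF-oP; d-=d@X*X; print('sep',np.linalg.norm(d[:2]), d)
n=np.r_[X[1],-X[0],0]; n=n if n[0]<0 else -n   # toward robot
b=np.cos(np.radians(38))*n+np.array([0,0,np.sin(np.radians(38))])
# rectify both: along X (4px/mm? 3.5) on surface facing camera
rows=[]
for o in (oF,oP):
    o=o.copy(); o[:2]-= 0
    a0=o+X*((oP-o)@X) # same origin along
    A=np.linspace(-.06,.2,780); B=np.linspace(-.02,.02,120)
    g=np.array([[a0+X*a+n*bb+np.r_[0,0,np.sqrt(max(0,.0125**2-bb**2))] for a in A] for bb in B])
    uv=proj(s,g.reshape(-1,3)).reshape(120,780,2).astype(np.float32)
    rows.append(cv2.remap(s['color'],uv[...,0],uv[...,1],cv2.INTER_CUBIC))
im=np.vstack(rows)
for k in range(0,780,30): cv2.line(im,(k,118),(k,122),(0,0,255) if k%150==0 else (0,255,0),1)
im=cv2.convertScaleAbs(im,alpha=1.5); cv2.imwrite('pics/rect.png',im)
np.savez('ax.npz',oF=oF,oP=oP,X=X,n=n,b=b)
E
```

```text
1886 [ 0.5563 -0.2313  0.1012] [-0.101   0.9949 -0.0011] rms 0.0014
2049 [ 0.4036 -0.2126  0.1012] [-0.1009  0.9949 -0.0013] rms 0.0014
X [-0.10096327  0.99489015  0.        ] 95.79464225474725
sep 0.15005385408978683 [ 1.49287102e-01  1.51499271e-02 -5.66471353e-05]
```

View pics/rect.png

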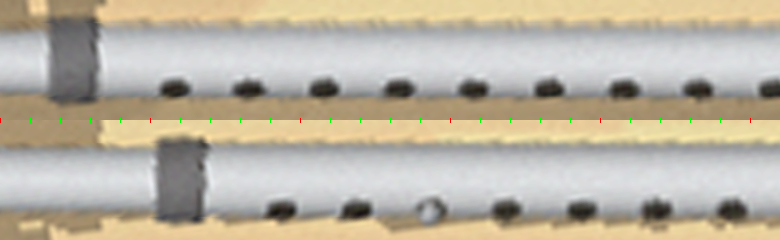

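Axes fit well: separation 150.05 mm and level. Hole 1 is at px 175 on the farther tube and 281 on the partner, at 3 px/mm. The tube therefore needs about 35.3 mm more (now about 0.0397), with hole 4 in between. Gripping with a pad over hole 4 lets one draw pass that hole and leaves hole 3 free to pop.

```bash
cat > tgt.py <<'E'
from h import *
d=np.load('ax.npz'); X,b=d['X'],d['b']; oF,oP=d['oF'].copy(),d['oP']
A=-.06+431*.26/779
seat=oF+X*((oP-oF)@X+A); seat[2]=.1005
Y=np.cross(b,X); RT=np.c_[X,Y*0,Y]; RT[:,1]=-b
def rel(p,R,st=None):
    st=st or manip.get_state(); R0=Rot.from_quat(st['eef_rot']).as_matrix()
    print('shift',((p-st['tool_pos'])@R0).round(4),'rotvec deg',np.degrees(Rot.from_matrix(R0.T@R).as_rotvec()).round(2))
E
python3 - <<'E'
from tgt import *
print('seat',seat,'b',b,'Y',Y, np.linalg.det(RT))
G=seat-.0103*X; print('G',G)
down=np.c_[X,np.cross([0,0,-1],X),[0,0,-1]]
rel(G-.2*Y+[0,0,.05],down)
rel(G-.15*Y+.019*Y,RT)
E
```

```text
seat [ 0.54444689 -0.11406651  0.1005    ] b [-0.78398414 -0.07956014  0.61566148] Y [-0.61251554 -0.06215919 -0.78801075] 0.9999999999999999
G [ 0.54548681 -0.12431388  0.1005    ]
shift [-0.6729 -0.448  -0.0768] rotvec deg [-1.000e-02  1.000e-02  6.817e+01]
shift [-0.6335 -0.4638  0.0276] rotvec deg [33.34 22.57 65.53]
```

carry_out:
  deltas:
    - [[0, 0, -0.05], [0, 0, 0], 0.06]
    - [[0, 0, -0.1], [0, 0, 0], 0.06]
    - [[-0.06, -0.04, -0.1], [0, 0, 7], 0.06]
    - [[-0.12, -0.08, -0.1], [0, 0, 14], 0.06]
    - [[-0.18, -0.12, -0.1], [0, 0, 21], 0.06]
    - [[-0.23, -0.15, -0.1], [0, 0, 28], 0.06]
    - [[-0.28, -0.185, -0.1], [0, 0, 35], 0.06]
    - [[-0.33, -0.22, -0.1], [0, 0, 42], 0.06]
    - [[-0.38, -0.255, -0.1], [0, 0, 49], 0.06]
    - [[-0.43, -0.29, -0.1], [0, 0, 56], 0.06]
    - [[-0.48, -0.32, -0.1], [0, 0, 62], 0.06]
    - [[-0.53, -0.355, -0.1], [0, 0, 68], 0.06]

```text
clock: 2.45
tool_pos: [0.5492, 0.0252, 0.3314]
eef_rot: [0.671, 0.742, 0.0, 0.0]
wrist_force: [0.4, 0.8, -0.5]
width: 0.705
grasp_force: 0.0
```

```bash
python3 - <<'E'
from tgt import *
G=seat-.0103*X
st=manip.get_state(); print(st['clock'],st['joint_pos'].round(3),st['tool_pos'])
rel(G-.13*Y,RT,st)
E
```

```text
2.45 [0.046 0.272 0.286 1.584 0.    1.516] [0.54922426 0.02516945 0.33140023]
shift [-0.1483  0.0613  0.1285] rotvec deg [ 3.803e+01 -1.000e-02 -3.000e-02]
```

carry_out:
  deltas:
    - [[-0.04, 0.03, 0.0], [8, 0, 0], 0.06]
    - [[-0.08, 0.06, 0.0], [16, 0, 0], 0.06]
    - [[-0.12, 0.061, 0.03], [24, 0, 0], 0.06]
    - [[-0.148, 0.061, 0.06], [32, 0, 0], 0.06]
    - [[-0.148, 0.061, 0.09], [38, 0, 0], 0.06]
    - [[-0.148, 0.061, 0.128], [38, 0, 0], 0.06]
    - [[-0.148, 0.061, 0.128], [38, 0, 0], 0.06]
    - [[-0.148, 0.061, 0.128], [38, 0, 0], 0.06]

```text
clock: 3.45
tool_pos: [0.6075, -0.1125, 0.194]
eef_rot: [0.634, 0.705, -0.237, -0.21]
wrist_force: [-0.2, -0.5, 0.5]
width: 0.697
grasp_force: 0.0
```

```bash
python3 - <<'E'
from tgt import *
G=seat-.0103*X
st=manip.get_state(); print(st['clock'],st['joint_pos'].round(3),st['tool_pos'])
rel(G+.019*Y,RT,st)
s=viewer.snapshot('wrist'); cv2.imwrite('pics/w1.png',s['color'])
T=s['tool_from_camera']; R0=Rot.from_quat(st['eef_rot']).as_matrix(); f=200/np.tan(np.radians(s['fov_y'])/2)
def wp(p):
    c=np.linalg.inv(T)@np.r_[R0.T@(p-st['tool_pos']),1]; c=c[:3]; th=np.arctan2(np.hypot(c[0],c[1]),c[2]); k=f*th/np.hypot(c[0],c[1]); return (c[0]*k+s['cx'],c[1]*k+s['cy'])
im=s['color'].copy()
P=seat-.15*d['n']*-1*-1
for p,c in [(seat,(0,0,255)),(seat+.0125*b,(0,0,255)),(seat-.0103*X+.0125*b,(0,255,0)),(seat-.0353*X+.0125*b,(0,255,0)),(seat+.0147*X+.0125*b,(0,255,0)),(seat+.15*d['n']+.0175*b,(255,0,255))]:
    u=wp(p); print(np.round(u,1)); cv2.circle(im,(int(round(u[0])),int(round(u[1]))),2,c,-1)
cv2.imwrite('pics/w1m.png',np.hstack([im]))
E
```

```text
3.45 [-0.116  1.008  1.073  2.267 -0.136  1.394] [ 0.60750702 -0.11248902  0.19398778]
shift [-0.0046  0.0054  0.1316] rotvec deg [1.11 0.4  0.13]
[329.  185.3]
[314.4 185.4]
[314.5 196.9]
[314.6 223.7]
[314.3 168.6]
[211.  165.5]
```

View pics/w1m.png

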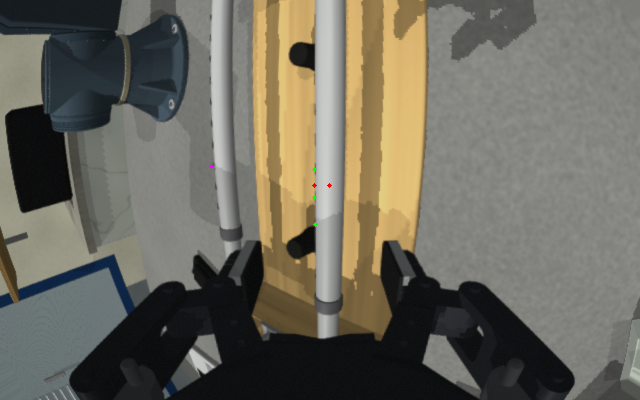

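The tube is centred under the tool at (329,185), with the holes on the robot side as projected. Joint 4 is near its limit here, so I descend part way and check.

carry_out:
  deltas:
    - [[0, 0, 0.02], [0, 0, 0], 0.06]
    - [[0, 0, 0.04], [0, 0, 0], 0.06]
    - [[0, 0, 0.06], [0, 0, 0], 0.06]
    - [[0, 0, 0.06], [0, 0, 0], 0.06]
    - [[0, 0, 0.06], [0, 0, 0], 0.06]

```text
clock: 4.12
tool_pos: [0.5722, -0.1166, 0.1467]
eef_rot: [0.635, 0.705, -0.236, -0.209]
wrist_force: [0.2, 0.1, -0.1]
width: 0.702
grasp_force: 0.0
```

```bash
python3 - <<'E'
from tgt import *
G=seat-.0103*X
st=manip.get_state(); print(st['clock'],st['joint_pos'].round(3),st['tool_pos'])
rel(G+.019*Y,RT,st)
E
```

```text
4.125 [-0.126  0.9    0.72   2.02  -0.143  1.385] [ 0.5722359  -0.11657506  0.14666292]
shift [-0.0045  0.0053  0.0724] rotvec deg [1.18 0.42 0.11]
```

carry_out:
  deltas:
    - [[-0.0045, 0.0053, 0.01], [1.2, 0.4, 0.1], 0.06]
    - [[-0.0045, 0.0053, 0.02], [1.2, 0.4, 0.1], 0.06]
    - [[-0.0045, 0.0053, 0.035], [1.2, 0.4, 0.1], 0.06]
    - [[-0.0045, 0.0053, 0.05], [1.2, 0.4, 0.1], 0.06]
    - [[-0.0045, 0.0053, 0.06], [1.2, 0.4, 0.1], 0.06]
    - [[-0.0045, 0.0053, 0.0724], [1.2, 0.4, 0.1], 0.06]
    - [[-0.0045, 0.0053, 0.0724], [1.2, 0.4, 0.1], 0.06]
    - [[-0.0045, 0.0053, 0.0724], [1.2, 0.4, 0.1], 0.06]

```text
clock: 5.12
tool_pos: [0.5334, -0.1256, 0.0838]
eef_rot: [0.633, 0.701, -0.243, -0.219]
wrist_force: [0.3, 0.0, 0.2]
width: 0.701
grasp_force: 0.0
```

```bash
python3 - <<'E'
from tgt import *
G=seat-.0103*X
st=manip.get_state(); print(st['clock'],st['joint_pos'].round(3),st['tool_pos'],st['wrist_force'])
rel(G+.019*Y,RT,st)
s=viewer.snapshot('wrist'); cv2.imwrite('pics/w2.png',s['color'])
s=viewer.snapshot('top'); cv2.imwrite('pics/t2.png',cv2.resize(s['color'][150:350,250:500],None,fx=3,fy=3))
E
```

```text
5.125 [-0.146  0.872  0.481  1.831 -0.152  1.374] [ 0.5334336  -0.12556916  0.08375922] [0.33796789 0.01961157 0.21068173]
shift [ 0.     -0.0008 -0.0017] rotvec deg [-0.18 -0.02  0.03]
```

View pics/w2.png

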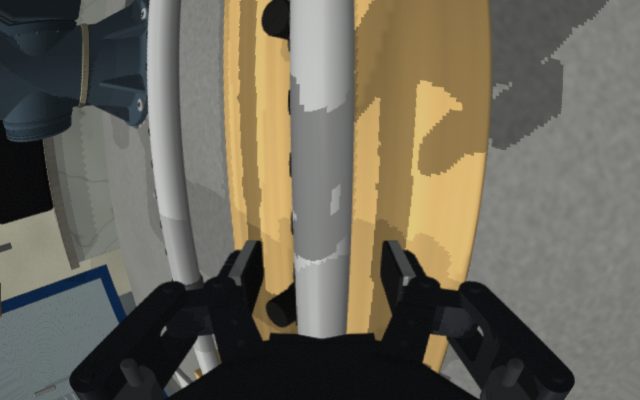

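The tube sits midway between the pads (about 262 and 383, tube centre 322) with the holes facing the left pad. Now I close.

carry_out:
  deltas:
    - [[0, -0.0008, -0.0015], [0, 0, 0], 0.04]
    - [[0, -0.0008, -0.0015], [0, 0, 0], 0.015]
    - [[0, -0.0008, -0.0015], [0, 0, 0], 0.015]
    - [[0, -0.0008, -0.0015], [0, 0, 0], 0.015]
    - [[0, -0.0008, -0.0015], [0, 0, 0], 0.015]
    - [[0, -0.0008, -0.0015], [0, 0, 0], 0.015]
    - [[0, -0.0008, -0.0015], [0, 0, 0], 0.015]
    - [[0, -0.0008, -0.0015], [0, 0, 0], 0.015]

```text
clock: 6.22
tool_pos: [0.5346, -0.1254, 0.0852]
eef_rot: [0.634, 0.702, -0.242, -0.218]
wrist_force: [6.7, 0.9, 0.1]
width: 0.269
grasp_force: 58.7
```

Gripped at 58.7 N with a small side force. I draw the first 12 mm, past hole 4.

carry_out:
  deltas:
    - [[0.001, 0, 0], [0, 0, 0], 0.015]
    - [[0.003, 0, 0], [0, 0, 0], 0.015]
    - [[0.005, 0, 0], [0, 0, 0], 0.015]
    - [[0.007, 0, 0], [0, 0, 0], 0.015]
    - [[0.009, 0, 0], [0, 0, 0], 0.015]
    - [[0.011, 0, 0], [0, 0, 0], 0.015]
    - [[0.013, 0, 0], [0, 0, 0], 0.015]
    - [[0.015, 0, 0], [0, 0, 0], 0.015]
    - [[0.016, 0, 0], [0, 0, 0], 0.015]

```text
clock: 7.35
tool_pos: [0.5332, -0.1116, 0.0852]
eef_rot: [0.634, 0.702, -0.243, -0.217]
wrist_force: [6.5, -13.0, -1.0]
width: 0.274
grasp_force: 59.6
```

```bash
cat > meas.py <<'E'
from tgt import *
def rect(name):
    st=manip.get_state(); print(st['clock'],'F·XbY',[round(float(st['wrist_force']@v),1) for v in (X,b,Y)],'TCP along',round(float((st['tool_pos']-seat)@X)*1e3,2), st['grasp_force'],st['joint_pos'].round(2)[3:])
    s=viewer.snapshot('top'); rows=[]
    for o in (seat,seat+.15*d['n']):
        A=np.linspace(-.14,.12,780); B=np.linspace(-.02,.02,120)
        g=np.array([[np.r_[o[:2],.1012]+X*a+d['n']*q+np.r_[0,0,np.sqrt(max(0,.0125**2-q**2))] for a in A] for q in B])
        uv=proj(s,g.reshape(-1,3)).reshape(120,780,2).astype(np.float32)
        rows.append(cv2.convertScaleAbs(cv2.remap(s['color'],uv[...,0],uv[...,1],cv2.INTER_CUBIC),alpha=1.5))
    im=np.vstack(rows); cv2.imwrite(f'pics/{name}.png',im)
    # collar: dark band along the tube's top line
    for r,n in ((60,'far'),(180,'partner')):
        p=im[r-12:r+12].mean((0,2)); p=p[:330]; k=np.where(p<150)[0]
        print(n,'dark cols',k.min() if len(k) else None,k.max() if len(k) else None,len(k))
E
python3 -c "
from meas import *
rect('r1')"
```

```text
7.35 F·XbY [-13.6, -4.7, -2.4] TCP along 3.61 59.624866247177124 [ 1.83 -0.14  1.39]
far dark cols 84 329 246
partner dark cols 40 329 288
```

carry_out:
  deltas:
    - [[0.002, 0, 0], [0, 0, 0], 0.015]
    - [[0.004, 0, 0], [0, 0, 0], 0.015]
    - [[0.006, 0, 0], [0, 0, 0], 0.015]
    - [[0.008, 0, 0], [0, 0, 0], 0.015]
    - [[0.01, 0, 0], [0, 0, 0], 0.015]
    - [[0.012, 0, 0], [0, 0, 0], 0.015]
    - [[0.013, 0, 0], [0, 0, 0], 0.015]

```text
clock: 8.28
tool_pos: [0.5319, -0.0984, 0.0852]
eef_rot: [0.634, 0.702, -0.243, -0.217]
wrist_force: [6.3, -10.6, 0.8]
width: 0.271
grasp_force: 58.6
```

```bash
python3 -c "
from meas import *
rect('r2')"
```

```text
8.275 F·XbY [-11.2, -3.6, -3.8] TCP along 16.83 58.59125375747681 [ 1.82 -0.13  1.41]
far dark cols 123 329 207
partner dark cols 87 329 243
```

View pics/r2.png

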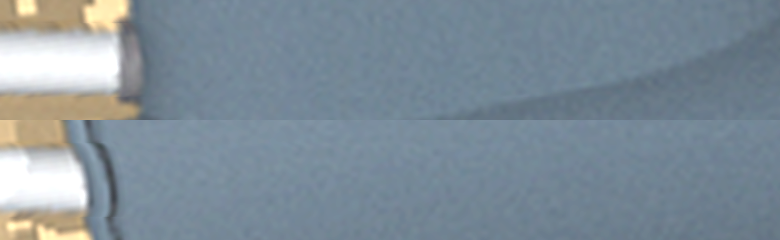

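The visible collar edge (px 121) shows 27.5 mm of travel and the TCP shows 27.1 mm, so there is no slip. About 8 mm remain; I slow down.

carry_out:
  deltas:
    - [[0.0015, 0, 0], [0, 0, 0], 0.015]
    - [[0.003, 0, 0], [0, 0, 0], 0.015]
    - [[0.0045, 0, 0], [0, 0, 0], 0.015]
    - [[0.006, 0, 0], [0, 0, 0], 0.015]
    - [[0.007, 0, 0], [0, 0, 0], 0.015]
    - [[0.007, 0, 0], [0, 0, 0], 0.015]

```text
clock: 9.07
tool_pos: [0.531, -0.0905, 0.0852]
eef_rot: [0.634, 0.702, -0.242, -0.218]
wrist_force: [6.0, -5.1, -0.3]
width: 0.271
grasp_force: 58.7
```

```bash
python3 -c "
from meas import *
rect('r3')
s=viewer.snapshot('side'); u=proj(s,seat+.0175*b)[0]; print(u)
x,y=int(u[0]),int(u[1]); cv2.imwrite('pics/s3.png',cv2.resize(s['color'][y-40:y+40,x-50:x+50],None,fx=7,fy=7,interpolation=2))"
```

```text
9.075 F·XbY [-5.7, -4.5, -3.1] TCP along 24.82 58.6741840839386 [ 1.82 -0.12  1.41]
far dark cols 146 329 184
partner dark cols 114 329 216
[326.78089482 217.95097804]
```

View pics/s3.png

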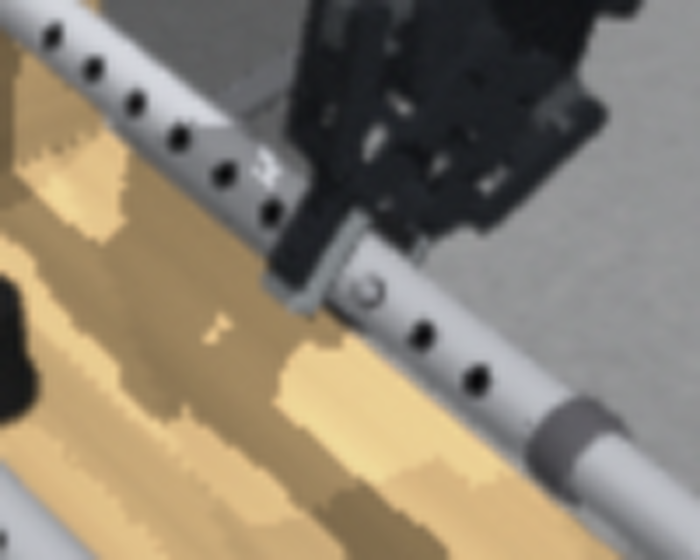

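The button shows in the third hole at (367,290), with two empty holes between it and the collar, and the pull is low. I let go and back off along the approach.

carry_out:
  deltas:
    - [[0, 0, 0], [0, 0, 0], 0.04]
    - [[0, 0, 0], [0, 0, 0], 0.06]
    - [[0, 0, 0], [0, 0, 0], 0.06]
    - [[0, 0, 0], [0, 0, 0], 0.06]
    - [[0, 0, -0.015], [0, 0, 0], 0.06]
    - [[0, 0, -0.03], [0, 0, 0], 0.06]
    - [[0, 0, -0.05], [0, 0, 0], 0.06]
    - [[0, 0, -0.075], [0, 0, 0], 0.06]
    - [[0, 0, -0.1], [0, 0, 0], 0.06]
    - [[0, 0, -0.1], [0, 0, 0], 0.06]

```text
clock: 10.42
tool_pos: [0.5921, -0.0833, 0.1641]
eef_rot: [0.634, 0.702, -0.242, -0.219]
wrist_force: [-1.1, -0.9, -0.5]
width: 0.698
grasp_force: 0.0
```

```bash
python3 -c "
from meas import *
rect('r4')
s=viewer.snapshot('side'); o=[]
for p in (seat,seat+.15*d['n']):
    u=proj(s,p+.0175*b)[0]; x,y=int(u[0]),int(u[1]); o.append(cv2.resize(s['color'][y-30:y+30,x-30:x+30],(380,380),interpolation=2))
    r0=proj(s,np.array([p+.0125*b-.035*X,p+.0125*b]))
    print(u)
cv2.imwrite('pics/s4.png',np.hstack(o))"
```

```text
10.425 F·XbY [-0.8, 0.6, 1.1] TCP along 25.75 0.0 [ 2.15 -0.11  1.43]
far dark cols 145 329 185
partner dark cols 149 329 123
[326.78089482 217.95097804]
[265.32806614 246.54279656]
```

View pics/s4.png

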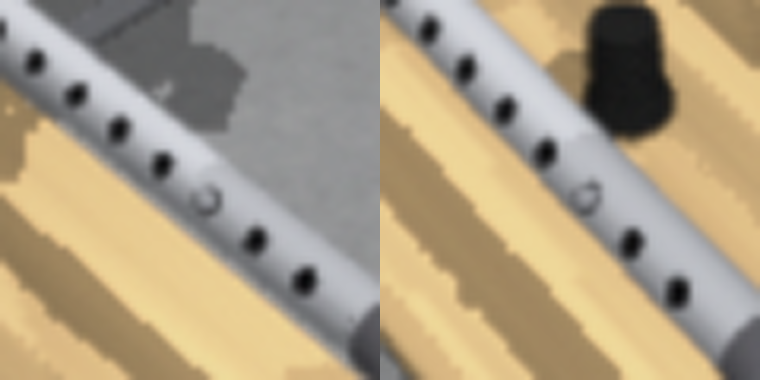

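Both crutches now show the button in the third hole, at (205,200) and (585,198). I check how proud it stands from depth.

```bash
python3 - <<'E'
from tgt import *
for cam in ('side','top'):
  s=viewer.snapshot(cam)
  for nme,p in (('far',seat),('partner',seat+.15*d['n'])):
    u=proj(s,p+.0175*b)[0].round().astype(int); v,c=np.mgrid[u[1]-6:u[1]+7,u[0]-6:u[0]+7]
    P=pts(s,v.ravel(),c.ravel())-p; a=P@X; h=P@b; y=P@Y
    m=(abs(y)<.004)&(h<.03)
    print(cam,nme,[(round(a_*1e3,1),round(h_*1e3,1)) for a_,h_ in sorted(zip(a[m],h[m])) if abs(a_)<.012])
E
```

```text
side far [(np.float64(-11.8), np.float64(9.0)), (np.float64(-11.0), np.float64(9.7)), (np.float64(-10.5), np.float64(11.5)), (np.float64(-9.1), np.float64(11.4)), (np.float64(-8.4), np.float64(12.3)), (np.float64(-8.2), np.float64(9.0)), (np.float64(-6.8), np.float64(14.3)), (np.float64(-6.6), np.float64(11.0)), (np.float64(-6.6), np.float64(11.7)), (np.float64(-5.9), np.float64(12.0)), (np.float64(-3.9), np.float64(12.9)), (np.float64(-3.8), np.float64(13.9)), (np.float64(-3.6), np.float64(10.8)), (np.float64(-2.9), np.float64(15.8)), (np.float64(-2.9), np.float64(11.0)), (np.float64(-2.2), np.float64(13.7)), (np.float64(-1.4), np.float64(12.0)), (np.float64(-1.0), np.float64(14.5)), (np.float64(-0.9), np.float64(15.0)), (np.float64(-0.5), np.float64(15.6)), (np.float64(-0.5), np.float64(13.2)), (np.float64(-0.3), np.float64(16.0)), (np.float64(0.6), np.float64(16.0)), (np.float64(1.3), np.float64(16.9)), (np.float64(3.3), np.float64(15.5)), (np.float64(5.3), np.float64(10.5)), (np.float64(6.9), np.float64(11.5)), (np.float64(8.6), np.float64(11.6)), (np.float64(8.8), np.float64(10.
[... 1448 characters left out ...]
.0)), (np.float64(8.3), np.float64(11.7)), (np.float64(10.6), np.float64(9.8)), (np.float64(10.7), np.float64(11.7)), (np.float64(11.1), np.float64(11.6))]
top far []
top partner [(np.float64(-2.9), np.float64(16.4)), (np.float64(-0.7), np.float64(18.1)), (np.float64(0.8), np.float64(16.0)), (np.float64(0.9), np.float64(16.1)), (np.float64(1.1), np.float64(17.5)), (np.float64(2.5), np.float64(14.4)), (np.float64(2.9), np.float64(16.5)), (np.float64(4.3), np.float64(13.6)), (np.float64(5.9), np.float64(11.8)), (np.float64(6.0), np.float64(12.7)), (np.float64(8.1), np.float64(13.4)), (np.float64(8.1), np.float64(13.4)), (np.float64(9.8), np.float64(12.0)), (np.float64(10.1), np.float64(13.7))]
```

The farther button peaks at about 16.5 mm from the centre line in the side view, the same as the partner's, so it is fully out. I hand in.

```bash
python3 -c "
from h import *
print(manip.finish_job())"
```

```text
the job is handed in; nothing more can be done
None
```

The farther crutch is set to its third hole like the partner, with its button fully out and the gripper clear of it; the pad covered the fourth hole on the way, so the button did not pop there, and the job is handed in.

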